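# Dock the loose expansion module against the base unit

### The job

On the steel mounting plate an expansion module stands loose, with a gap between it and the bolted-down base unit of the same height. Close the gap: bring the module flush up against an end of the base unit, square and in line with it, standing on the plate, and let go. Leave the low junction box on the other side of the base unit where it is.

Things in the scene. Friction and masses are not known exactly. Their poses are not given: they have to be found in the camera images.
- base_unit (a point): Centre (half-way up) of the base unit: tan housing with a small dark display on top, bolted down. 50 mm along its x, 80 mm along its y (end faces 40 mm from here along +y and -y), 64 mm tall. The row of units runs along its y; z is up. Steel foot flanges 4 mm thick stand out 14 mm on its +x and -x sides over the middle 50 mm.
- plate: The fixed steel mounting plate that all three units stand on: 120 mm along its x, 420 mm along its y, 8 mm thick, lying on the bench. Its origin is the centre of its underside, straight below base_unit; its axes are those of the base unit.
- module_mid (a point): Centre (half-way up) of the loose module to move: tan housing, 50 mm along its x, 70 along its y, 64 tall, about 0.3 kg, ten dark steel dots (terminals) in its top. Stands on the plate on the +y or -y side of base_unit, 40 to 75 mm short of it, a little askew. Its y ends butt; grasp it across x. Flush and in line, its centre is 75 mm from base_unit along that unit's y. It slides on the plate.
- junction_mid (a point): Centre (half-way up) of the junction box, a loose low tan housing standing on the plate on the other side of the base unit: 50 mm along its x, 60 mm along its y, only 30 mm tall. It is to stay where it is.

How it is judged:
By the outcome, as a careful person would: the job done as asked, in the order asked, and still so for the second after the job is handed in, with the robot touching nothing.
It also fails if it takes over 32 s, if anything falls off the work surface, if the arm or the gripper's body presses on something with over 40 N, if the wrist force passes 120 N, or if a joint passes its speed limit or range.

### The arm

A 7-joint arm with a two-finger parallel gripper is mounted at the origin on the work surface. World frame = base frame: x ahead of the robot, y to its left, z up, the work surface at z = 0. Lengths are in m, angles in degrees, forces in N, time in s.
With the tool pointing down it reaches from about 0.425 to 0.875 m from the base axis. Payload 4.7 kg.
Tool frame: the origin (TCP) lies on the centre line of the jaws, within the pads' length; the fingertips stand 8 mm ahead of it and the grasp point (between the pads) lies 11 mm behind it; z points along the fingers, y is the direction in which the jaws open and shut (so a half turn about z gives the same grasp; the last joint's range is limited). The gripper opens to 87 mm and grips with 3 to 60 N. Pads are 19 mm wide; open, the fingers measure 117 mm over their backs; the gripper's body (75 mm by 190 mm) begins 51 mm behind the grasp point.
Start: joints at [-74.307, 18.392, -4.016, 83.108, 1.295, 78.541, -3.26], TCP at [0.167, 0.628, 0.208] pointing down, gripper open.
Joint ranges: [-163.93, 163.93], [-17.29, 119.83], [-79.2, 71.16], [3.27, 140.29], [-89.18, 269.18], [5.43, 117.66], [-154.24, 154.24]. Speed limits (degrees/s): [147.25, 147.25, 180, 180, 180, 180, 180].

### API

Orientations are given as [roll, pitch, yaw] about the fixed x, y, z axes, in that order (R = Rz(yaw) Ry(pitch) Rx(roll)).
In Python, from cell import env gives the robot as it stands. The module is installed in compiled form; this text tells all that it offers.
- The arm moves only by the tool move_arm, never from a script. Its argument "steps" is a list of rows, each a list of 2 entries, a list of its own where there are three numbers: the shift along the tool's x, y, z in m, then the turn about the tool's z in rad. A call has 1 to 20 rows; each row is the pose to reach, as a shift and turn from the pose commanded when the call began, along the tool's axes at that moment; what a row does not reach only later rows make up. A row lasts 1/8 s, in which the tool goes at most 62.5 mm and 10.7 degrees, less where a joint would pass 70% of its speed; a pose out of reach is approached as far as the arm can. A call with a gripper value outside its range is refused whole. "hand" is the closure, from -1 (fully open) to 1 (shut), set as the call begins (left out, the last holds). The fingers move at their own pace and stop on an object; "squeeze" is the grip in N (left out, the last holds). Time passes only in rows, so rows that repeat a pose let the fingers close. It gives the time, the measured TCP pose, the force and the opening at its end, in the units of the state.
- env.get_obs(): the state, without advancing time (a new reading comes with each control period).
- env.read_camera(name): name is "scene" or "top"; returns (picture, depth): 400x640x3 uint8, red, green, blue; 400x640 float32, m along the optical axis (not along the pixel's ray), 0 where there is no reading.
- env.calibration(name): a dict with "intrinsics" (3x3 intrinsics, pixels), "D" ([k1, k2, p1, p2, k3] as OpenCV has them; the pictures are not rectified), "position" and "orientation" of the camera in the world. Camera axes: x right, y up, looking along -z (the intrinsics and any distortion apply to the point x, -y, -z); pixel columns grow to the right and rows downward; lengths in m; the calibration is good to about 2 mm. A picture is of the moment at which its call begins. calibration takes no time and is no camera call.
- env.sign_off(): hands the job in, once; it reports no verdict.
Trained networks look in the newest picture that a camera, given by its name, has taken for a name from the list of things; names that differ only in an ending like _2 or _b are one class to them, and where a whole thing is asked for, a point or a joint stands for the part that bears it (a point fixed in the world has none). Each returns a list of dicts, best first, with "conf" (0 to 1); they miss things now and then, are a little off and sometimes report something else, mostly with a low value. They report only what shows in the picture. A call takes as long as a camera call.
- env.cut_out(camera, query): "region" (400x640 bool, what is visible of it) and "uv" ([column, row] in pixels, amid what is visible of it).
The state is a dict: "time_s": time; "qpos": joint angles; "joint_velocities": joint speeds; "effort": joint torques, N m; "tool_pos": TCP position; "tool_rot": TCP orientation; "force": force on the tool from outside, world axes, zero at the start; "wrist_torque": the same for the moment, N m; "grip_width": finger opening in m.
Only numpy, scipy, OpenCV 4.12 (cv2) and the standard library are available. Lean on these libraries where they do the work, as an engineer would, in place of code of your own. Each camera call takes 0.05 s, during which the arm holds its last target. There are 200 camera calls.

## Working session

There is one attempt and no reset: what is moved stays moved. The work goes in short steps, Python scripts to look and compute and a tool call to move; the robot and the scene stay as the last step left them, time stands still between calls to the robot, and variables do not carry over. Pictures are saved under pics/ and viewed, about 8 in all and at most 12, crops included, and the job is handed in when it is done.

Besides the shell and the picture viewer there is one more tool, called after "Emit:" as name([rows], argument=value, ...), one row to a line, values as JSON. move_arm: Moves the arm, as the interface text tells. Its arguments: {"type":"object","properties":{"steps":{"type":"array"},"hand":{"type":"number"},"squeeze":{"type":"number"}},"required":["steps"]}

```bash
mkdir -p pics; cat > h.py <<'E'
import numpy as np, cv2
from cell import env
from scipy.spatial.transform import Rotation as R
def cam(name):
    rgb,d=env.read_camera(name); c=env.calibration(name); return rgb,d,c
def Rc(c):
    o=np.array(c["orientation"],float)
    return o if o.shape==(3,3) else R.from_euler('xyz',o,degrees=True).as_matrix()
def pts(d,c,mask):
    v,u=np.nonzero(mask&(d>0)); z=d[v,u]
    p=cv2.undistortPoints(np.c_[u,v].astype(np.float64)[:,None],np.array(c["intrinsics"]),np.array(c["D"],float))[:,0]
    X=np.c_[p[:,0]*z,-p[:,1]*z,-z]
    return X@Rc(c).T+np.array(c["position"])
E
python3 - <<'E'
from h import *
o=env.get_obs(); print({k:o[k] for k in("time_s","tool_pos","tool_rot","force","grip_width")})
ims=[]
for n in("scene","top"):
    rgb,d,c=cam(n); print(n,c); ims.append(rgb)
    for q in("base_unit","module_mid","junction_mid","plate"):
        for r in env.cut_out(n,q)[:2]:
            m=r["region"]; P=pts(d,c,m)
            print(n,q,round(r["conf"],2),np.round(r["uv"]),m.sum(),np.median(P,0).round(4) if len(P) else None, np.percentile(P[:,2],[5,50,95]).round(4) if len(P) else None)
            if len(P)>50:
                zt=np.percentile(P[:,2],95); T=P[abs(P[:,2]-zt)<.006]
                rc=cv2.minAreaRect((T[:,:2]*1000).astype(np.float32)); print('   top',zt.round(4),np.round(rc[0],1),np.round(rc[1],1),round(rc[2],2))
cv2.imwrite("pics/a.png",cv2.resize(np.vstack(ims),(480,600))[:,:,::-1])
for n,i in zip("st",ims): cv2.imwrite(f"pics/{n}.png",i[:,:,::-1])
E
```

```text
{'time_s': 0.0, 'tool_pos': array([0.16687736, 0.6276086 , 0.20706276]), 'tool_rot': array([-1.79890856e+02,  6.74903802e-03,  1.65115765e+02]), 'force': array([-0.12505101, -0.51495479, -0.23900557]), 'grip_width': 0.08703551618438901}
scene {'intrinsics': array([[456.6995632 ,   0.        , 326.32450531],
       [  0.        , 456.6995632 , 194.86604449],
       [  0.        ,   0.        ,   1.        ]]), 'D': array([-0.03315868,  0.        ,  0.        ,  0.        ,  0.        ]), 'position': array([ 0.90038871, -0.36566834,  0.61775903]), 'orientation': array([42.16866864,  0.33054416, 38.86657462])}
scene base_unit 0.89 [321. 192.] 9754 [0.5505 0.0491 0.008 ] [0.0048 0.008  0.0716]
   top 0.0716 [543.6  83.6] [80.5 51. ] 70.72
scene module_mid 0.87 [392. 144.] 1791 [0.5969 0.2084 0.0572] [0.0107 0.0572 0.0728]
   top 0.0728 [587.2 223.2] [72.3 51.7] 69.51
scene junction_mid 0.86 [258. 212.] 1243 [ 0.4994 -0.0597  0.0368] [0.0127 0.0368 0.0391]
   top 0.0391 [490.9 -53.8] [60.4 53.5] 76.53
scene plate 0.81 [321. 191.] 9421 [0.5516 0.0498 0.008 ] [0.0054 0.008  0.0717]
   top 0
[... 231 characters left out ...]
9442,  0.        ,  0.        ,  0.        ,  0.        ]), 'position': array([0.53149102, 0.0353406 , 0.74332958]), 'orientation': array([  2.06092321,  -2.33333598, -90.43339643])}
top base_unit 0.64 [284. 205.] 10795 [0.5417 0.0774 0.0077] [0.0052 0.0077 0.0717]
   top 0.0717 [566.  151.3] [222.5  50.6] 71.82
top module_mid 0.91 [205. 181.] 1300 [0.5867 0.2188 0.0712] [0.0093 0.0712 0.0735]
   top 0.0735 [587.8 223.4] [70.2 50.2] 69.56
top junction_mid 0.97 [355. 233.] 816 [ 0.4902 -0.0529  0.0373] [0.0335 0.0373 0.0394]
   top 0.0394 [491.3 -53.5] [59.7 50.1] 75.4
top plate 0.56 [285. 207.] 10443 [0.542  0.0776 0.0077] [0.0055 0.0077 0.0717]
   top 0.0717 [557.3 123.3] [163.5  49.8] 71.2
```

```bash
python3 - <<'E'
from h import *
for n in("scene","top"):
    rgb,d,c=cam(n); P=pts(d,c,np.ones(d.shape,bool))
    W=np.zeros
    def rect(cx,cy,r,z0,z1,t):
        k=(np.hypot(P[:,0]-cx,P[:,1]-cy)<r)&(P[:,2]>z0)&(P[:,2]<z1)
        T=(P[k,:2]*1000).astype(np.float32); rc=cv2.minAreaRect(T)
        # PCA direction of the points too
        w,v=np.linalg.eigh(np.cov(T.T)); a=np.degrees(np.arctan2(v[1,1],v[0,1]))%180
        print(n,t,np.round(rc[0],1),np.round(rc[1],1),round(rc[2],2),'mean',T.mean(0).round(1),'pca',round(a,2),'z',np.median(P[k,2]).round(4))
    rect(.5436,.0836,.057,.067,.077,'base'); rect(.5875,.2233,.055,.067,.079,'mod'); rect(.491,-.0535,.05,.033,.044,'junc'); rect(.5436,.0836,.24,.004,.014,'plate')
E
```

```text
scene base [543.5  83.2] [80.3 51.2] 71.48 mean [544.9  81.1] pca 70.17 z 0.0716
scene mod [588.  222.5] [72.5 51. ] 68.64 mean [588.5 219.7] pca 66.93 z 0.0716
scene junc [491.4 -54.3] [59.8 51.9] 76.38 mean [492.8 -55.6] pca 73.57 z 0.0376
scene plate [555.2  65.5] [402.4 307.2] 33.31 mean [549.1  45. ] pca 67.82 z 0.0077
top base [543.9  84.1] [80.4 49.8] 71.06 mean [543.8  83.9] pca 71.29 z 0.0716
top mod [587.8 223.3] [70.1 50.1] 69.59 mean [587.7 222.7] pca 68.88 z 0.0716
top junc [491.2 -53.7] [59.9 50.1] 75.45 mean [491.4 -53.2] pca 79.48 z 0.0374
top plate [541.   90.3] [373.2 394.4] 24.47 mean [543.6  78.6] pca 70.89 z 0.0076
```

View pics/t.png

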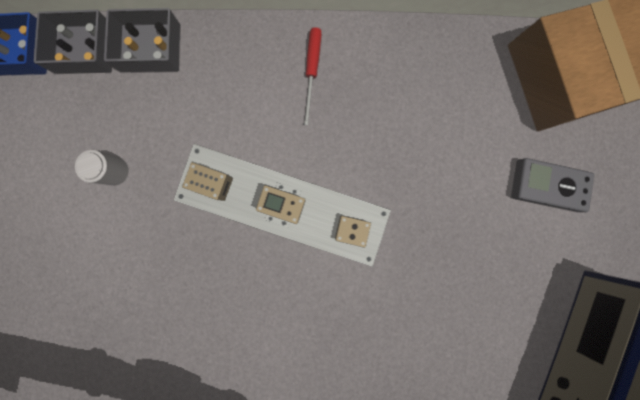

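View pics/s.png

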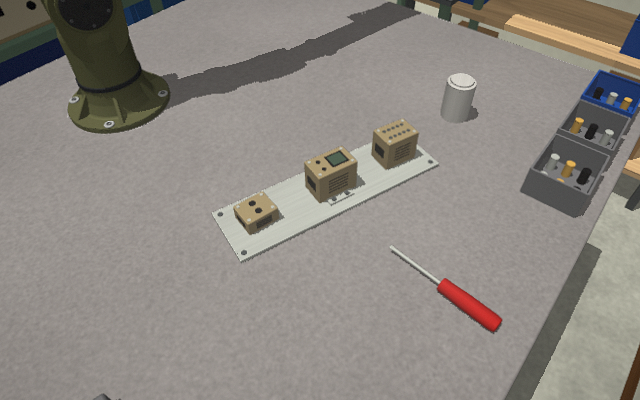

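Emit:
move_arm([
  [[-0.04,-0.022,0.0],0.12],
  [[-0.085,-0.047,0.0],0.26],
  [[-0.13,-0.072,0.01],0.41],
  [[-0.175,-0.097,0.02],0.56],
  [[-0.22,-0.122,0.03],0.71],
  [[-0.265,-0.147,0.04],0.86],
  [[-0.31,-0.172,0.05],1.01],
  [[-0.355,-0.197,0.055],1.16],
  [[-0.4,-0.222,0.057],1.31],
  [[-0.445,-0.247,0.057],1.46],
  [[-0.485,-0.269,0.057],1.59],
  [[-0.511,-0.283,0.057],1.667],
  [[-0.511,-0.283,0.057],1.667],
  [[-0.511,-0.283,0.057],1.667],
], hand=-1)

```text
time_s: 2.35
tool_pos: [0.5871, 0.2253, 0.1509]
tool_rot: [-179.9, -0.0, 69.8]
force: [-0.5, 0.7, 0.7]
grip_width: 0.0871
```

Emit:
move_arm([
  [[-0.0005,0.0005,0.03],0.0],
  [[-0.0015,0.001,0.06],0.0],
  [[-0.0015,0.001,0.085],0.0],
  [[-0.0015,0.001,0.105],0.0],
  [[-0.0015,0.001,0.118],0.0],
  [[-0.0015,0.001,0.122],0.0],
  [[-0.0015,0.001,0.122],0.0],
])

```text
time_s: 3.22
tool_pos: [0.5889, 0.2219, 0.0296]
tool_rot: [180.0, -0.0, 69.6]
force: [-0.9, -0.2, 0.5]
grip_width: 0.0869
```

```bash
python3 - <<'E'
from h import *
o=env.get_obs(); print(o["tool_pos"],o["tool_rot"],o["force"])
for n in("scene","top"):
    rgb,d,c=cam(n); cv2.imwrite(f"pics/{n}2.png",cv2.resize(rgb[80:240,250:490] if n=="scene" else rgb[120:270,130:400],None,fx=2.8,fy=2.8)[:,:,::-1])
E
```

```text
[0.58890252 0.22193321 0.02957483] [ 1.79973674e+02 -3.32123722e-02  6.96133917e+01] [-0.88731931 -0.19139045  0.49303989]
```

View pics/scene2.png

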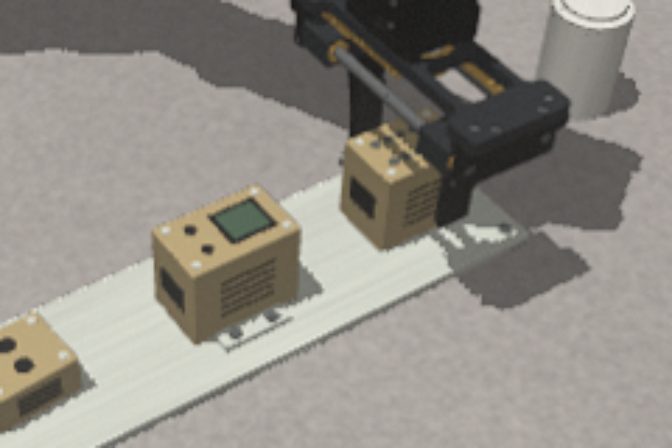

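The fingers straddle the module (crop about 390,190), with the base unit's facing end clear at about (290,240). Closing now.

Emit:
move_arm([
  [[0,0,0],0],
  [[0,0,0],0],
  [[0,0,0],0],
  [[0,0,0],0],
  [[0,0,0],0],
  [[0,0,0],0],
  [[0,0,0],0],
  [[0,0,0],0],
], hand=1, squeeze=15)

```text
time_s: 4.32
tool_pos: [0.5877, 0.2222, 0.0292]
tool_rot: [-179.9, 0.0, 69.6]
force: [-6.1, 1.7, 3.4]
grip_width: 0.0499
```

```bash
cat > m.py <<'E'
from h import *
o=env.get_obs(); print(o["time_s"],o["tool_pos"].round(4),o["tool_rot"].round(2),o["force"].round(1),o["grip_width"])
import sys
cx,cy=map(float,sys.argv[1:3])
for n in("scene","top"):
    rgb,d,c=cam(n); cv2.imwrite(f"pics/{n}_{o['time_s']:.1f}.png",cv2.resize(rgb[80:240,250:490] if n=="scene" else rgb[120:270,130:400],None,fx=2.8,fy=2.8)[:,:,::-1])
    P=pts(d,c,np.ones(d.shape,bool))
    for q,x,y in(('base',.5438,.0838),('mod',cx,cy),('junc',.4912,-.0537)):
        u=np.array([np.cos(np.radians(71.2)),np.sin(np.radians(71.2))])
        a=(P[:,:2]-[x,y])@u; b=(P[:,:2]-[x,y])@[u[1],-u[0]]
        zt=.0375 if q=='junc' else .0716
        k=(abs(a)<.05)&(abs(b)<.035)&(abs(P[:,2]-zt)<.004)
        if k.sum()<30: continue
        rc=cv2.minAreaRect((P[k,:2]*1000).astype(np.float32)); print(n,q,k.sum(),np.round(rc[0],1),np.round(rc[1],1),round(rc[2],2))
E
python3 m.py .5875 .223
```

```text
4.325 [0.5877 0.2222 0.0292] [-1.799e+02  1.000e-02  6.963e+01] [-6.1  1.7  3.4] 0.049860071667324764
scene base 970 [543.1  82.9] [80.6 51.7] 72.34
scene mod 404 [580.4 206.7] [40.9 68.1] 59.67
scene junc 843 [491.5 -54.3] [59.9 51.7] 76.94
top base 1192 [543.9  84. ] [80.2 49.8] 71.09
top mod 321 [581.5 204.9] [30.6 58. ] 69.9
top junc 792 [491.2 -53.6] [60.2 50.2] 75.44
```

```bash
python3 - <<'E'
from h import *
for n in("scene","top"):
    rgb,d,c=cam(n); P=pts(d,c,np.ones(d.shape,bool))
    t=np.radians(71.2);u=np.array([np.cos(t),np.sin(t)]);w=np.array([u[1],-u[0]])
    a=(P[:,:2]-[.5438,.0838])@u; b=(P[:,:2]-[.5438,.0838])@w
    ok=(abs(b)<.075)&(P[:,2]>.0045)&(P[:,2]<.012)
    for s in(1,-1):
        A=[];B=[]
        for x in np.arange(-.2,.1,.006):
            k=ok&(a>x)&(a<x+.006)
            if k.sum()>3: A.append(x+.003);B.append(np.max(s*b[k])*s)
        A=np.array(A);B=np.array(B)
        for _ in range(4):
            f=np.polyfit(A,B,1); r=abs(np.polyval(f,A)-B); k=r<max(.0015,2*r.std()); A,B=A[k],B[k]
        print(n,s,len(A),'yaw',71.2-np.degrees(np.arctan(f[0])),'off mm',f[1]*1000,'res',r.std()*1000)
    k=(abs(b)<.03)&(abs(a)<.05)&(abs(P[:,2]-.0716)<.004)
    # base long sides
    for s in(1,-1):
        A=[];B=[]
        for x in np.arange(-.038,.036,.004):
            q=k&(a>x)&(a<x+.004); A.append(x+.002);B.append(np.max(s*b[q])*s)
        f=np.polyfit(A,B,1); print('  base',s,71.2-np.degrees(np.arctan(f[0])),f[1]*1000)
E
```

```text
scene 1 51 yaw 71.2436491825059 off mm 59.63063682386076 res 0.27622296682513897
scene -1 16 yaw 63.62457420864428 off mm -41.63744948373541 res 2.929744975348882
  base 1 71.29383703368038 24.47234962206281
  base -1 71.06325471802587 -24.525701902947507
top 1 51 yaw 71.02548437836178 off mm 59.5939672162696 res 0.12792365879963064
top -1 51 yaw 71.12758007143599 off mm -59.854633973811545 res 0.2585431952549025
  base 1 70.63365321318362 24.50998348298577
  base -1 71.12570730773515 -24.599135029879783
```

Emit:
move_arm([
  [[-0.002,0.0005,0],-0.004],
  [[-0.006,0.001,0],-0.008],
  [[-0.011,0.0015,0],-0.014],
  [[-0.016,0.002,0],-0.02],
  [[-0.022,0.0025,0],-0.026],
  [[-0.028,0.003,0],-0.026],
  [[-0.034,0.0035,0],-0.026],
  [[-0.04,0.0039,0],-0.026],
  [[-0.046,0.0039,0],-0.026],
  [[-0.052,0.0039,0],-0.026],
  [[-0.058,0.0039,0],-0.026],
  [[-0.063,0.0039,0],-0.026],
  [[-0.066,0.0039,0],-0.026],
  [[-0.067,0.0039,0],-0.026],
  [[-0.067,0.0039,0],-0.026],
], squeeze=25)

```text
time_s: 6.4
tool_pos: [0.5689, 0.1571, 0.0292]
tool_rot: [180.0, 0.0, 71.1]
force: [1.2, 0.0, 0.1]
grip_width: 0.0498
```

```bash
python3 m.py .569 .158; ls pics
```

```text
6.4 [0.5689 0.1571 0.0292] [1.7999e+02 3.0000e-02 7.1090e+01] [1.2 0.  0.1] 0.04981749750776557
scene base 1073 [545.6  87.8] [91.3 53.3] 71.96
scene mod 509 [561.3 134.9] [52.7 67.7] 68.43
scene junc 852 [491.3 -54.7] [60.  51.6] 75.89
top base 1302 [545.4  88.6] [89.9 50. ] 70.65
top mod 344 [559.1 127.7] [36.3 50.2] 71.21
top junc 795 [491.3 -53.5] [60.  50.2] 75.49
a.png
s.png
scene2.png
scene_4.3.png
scene_6.4.png
t.png
top2.png
top_4.3.png
top_6.4.png
```

Emit:
move_arm([
  [[-0.001,0,0],0],
  [[-0.002,0,0],0],
  [[-0.003,0,0],0],
  [[-0.0035,0,0],0],
  [[-0.004,0,0],0],
  [[-0.0045,0,0],0],
  [[-0.005,0,0],0],
  [[-0.005,0,0],0],
])

```text
time_s: 7.5
tool_pos: [0.5677, 0.1541, 0.0292]
tool_rot: [180.0, -0.1, 71.1]
force: [2.7, 4.3, -3.2]
grip_width: 0.0499
```

```bash
python3 m.py .568 .155
```

```text
7.5 [0.5677 0.1541 0.0292] [ 1.7996e+02 -1.0000e-01  7.1130e+01] [ 2.7  4.3 -3.2] 0.04988632748932269
scene base 1093 [544.8  88.2] [90.4 52.4] 71.07
scene mod 531 [558.4 131.5] [51.5 68.6] 64.49
scene junc 845 [491.3 -53.8] [60.4 52.2] 75.98
top base 1329 [545.3  88.2] [89.2 50. ] 70.73
top mod 367 [557.9 124.3] [35.1 50. ] 70.58
top junc 794 [491.2 -53.5] [59.9 50.2] 75.5
```

Emit:
move_arm([
  [[-0.0007,0,0],0],
  [[-0.0015,0,0],0],
  [[-0.002,0,0],0],
  [[-0.002,0,0],0],
])

```text
time_s: 8.1
tool_pos: [0.5677, 0.1542, 0.0293]
tool_rot: [179.9, -0.3, 71.2]
force: [5.0, 7.2, -5.9]
grip_width: 0.0499
```

```bash
python3 m.py .568 .155
```

```text
8.1 [0.5677 0.1542 0.0293] [179.9   -0.26  71.19] [ 5.   7.2 -5.9] 0.049906373321361094
scene base 1099 [545.6  88.1] [90.8 52.1] 70.36
scene mod 533 [558.4 130.5] [51.1 67.4] 63.5
scene junc 850 [491.3 -54.3] [60.6 52.1] 74.42
top base 1332 [545.3  88.2] [89.2 50.1] 70.66
top mod 364 [557.9 123.9] [34.9 49.9] 69.85
top junc 786 [491.2 -53.8] [60.3 49.8] 76.25
```

View pics/scene_7.5.png

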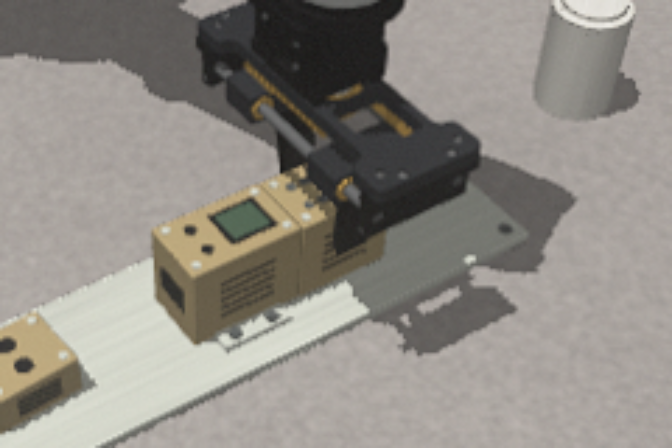

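The module meets the base (seam near 298,235 in the crop), and the arm is stopped by contact. I'll relax the push, then open.

Emit:
move_arm([
  [[0.001,0,0],0],
  [[0.0015,0,0],0],
  [[0.0015,0,0],0],
])

```text
time_s: 8.57
tool_pos: [0.5677, 0.1541, 0.0293]
tool_rot: [179.9, -0.1, 71.1]
force: [3.3, 4.8, -3.6]
grip_width: 0.0502
```

Emit:
move_arm([
  [[0,0,0],0],
  [[0,0,0],0],
  [[0,0,0],0],
  [[0,0,0],0],
  [[0,0,0],0],
  [[0,0,0],0],
], hand=-1)

```text
time_s: 9.32
tool_pos: [0.5671, 0.1523, 0.0292]
tool_rot: [180.0, -0.0, 71.1]
force: [-0.0, -0.1, 0.7]
grip_width: 0.0864
```

Emit:
move_arm([
  [[0,0,-0.01],0],
  [[0,0,-0.03],0],
  [[0,0,-0.06],0],
  [[0,0,-0.1],0],
  [[0.03,0,-0.14],0],
  [[0.07,0,-0.15],0],
  [[0.12,0,-0.15],0],
  [[0.16,0,-0.15],0],
  [[0.19,0,-0.15],0],
  [[0.2,0,-0.15],0],
  [[0.2,0,-0.15],0],
])

```text
time_s: 10.7
tool_pos: [0.632, 0.3412, 0.1798]
tool_rot: [180.0, 0.0, 71.1]
force: [0.0, -0.8, -0.4]
grip_width: 0.0872
```

```bash
cat > f.py <<'E'
from h import *
rgb,d,c=cam("top"); P=pts(d,c,np.ones(d.shape,bool))
u=np.array([.3239,.9461]);w=np.array([.9461,-.3239])
a=(P[:,:2]-[.5438,.0838])@u; b=(P[:,:2]-[.5438,.0838])@w
k=(abs(b)<.04)&(P[:,2]>.067)&(P[:,2]<.078)&(a>-.05)&(a<.14)
print('a range',a[k].min(),a[k].max())
for lo,hi,t in((-.038,.037,'base'),(.044,.107,'mod')):
    for s in(1,-1):
        A=[];B=[]
        for x in np.arange(lo,hi-.003,.004):
            q=k&(a>x)&(a<x+.004); A.append(x+.002-(lo+hi)/2);B.append(np.max(s*b[q])*s)
        f=np.polyfit(A,B,1); print(t,s,'dyaw',round(-np.degrees(np.arctan(f[0])),2),'off',round(f[1]*1000,2))
    q=k&(a>lo)&(a<hi); print(t,'z',np.median(P[q,2]))
cv2.imwrite("pics/final.png",cv2.resize(rgb[150:260,170:400],None,fx=3.4,fy=3.4,interpolation=cv2.INTER_CUBIC)[:,:,::-1])
E
python3 m.py .568 .155; python3 f.py
```

```text
10.7 [0.632  0.3412 0.1798] [1.7996e+02 1.0000e-02 7.1110e+01] [ 0.  -0.8 -0.4] 0.08720813025640528
scene base 1102 [545.2  88. ] [90.7 52.9] 70.86
scene mod 929 [565.9 147.6] [84.7 52.6] 71.08
scene junc 841 [491.1 -54.2] [59.9 51. ] 77.11
top base 1342 [545.4  88.6] [89.9 50. ] 70.76
top mod 1278 [566.3 148. ] [85.5 50.1] 70.72
top junc 794 [491.2 -53.6] [59.9 50.1] 75.87
a range -0.03995685204388533 0.11105383538097585
base 1 dyaw -0.4 off 24.55
base -1 dyaw -0.0 off -24.59
base z 0.07163057732153177
mod 1 dyaw 0.11 off 25.12
mod -1 dyaw 0.05 off -24.12
mod z 0.07157789650693458
```

View pics/final.png

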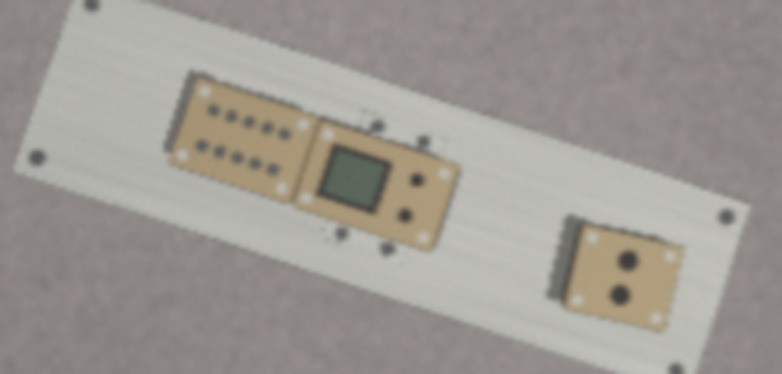

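```bash
python3 - <<'E'
from h import *
u=np.array([.3239,.9461]);w=np.array([.9461,-.3239])
for n in("top","scene"):
  F=[cam(n) for _ in range(6)]; c=F[0][2]
  P=np.vstack([pts(d,c,np.ones(d.shape,bool)) for _,d,_ in F])
  a=(P[:,:2]-[.5438,.0838])@u; b=(P[:,:2]-[.5438,.0838])@w
  k=(abs(P[:,2]-.0716)<.004)
  def edge(x,y,s,lo,hi,ok):
    A=[];B=[]
    for t in np.arange(lo,hi-.003,.004):
        q=ok&(x>t)&(x<t+.004); A.append(t+.002-(lo+hi)/2); B.append(s*np.percentile(s*y[q],99))
    f=np.polyfit(A,B,1); return np.round([np.degrees(np.arctan(f[0])),f[1]*1000],2)
  ok=k&(abs(b)<.04)&(abs(a-.03)<.1)
  print(n,'ends +/-',edge(b,a,1,-.022,.022,ok),edge(b,a,-1,-.022,.022,ok))
  for lo,hi,t in((-.037,.037,'base'),(.043,.107,'mod')):
    print(n,t,[edge(a,b,s,lo,hi,ok) for s in(1,-1)])
  # seam darkness in image
print(env.get_obs()["time_s"])
E
```

```text
top ends +/- [ -0.38 109.05] [  0.2  -38.48]
top base [array([ 0.41, 24.46]), array([ -0.  , -24.55])]
top mod [array([-0.12, 25.09]), array([  0.06, -24.1 ])]
scene ends +/- [  1.25 107.65] [ -0.22 -39.5 ]
scene base [array([-0.06, 24.84]), array([ -0.78, -24.59])]
scene mod [array([-0.13, 25.56]), array([ -0.5 , -24.08])]
11.45
```

```bash
python3 -c "
from cell import env
print(env.sign_off())"
```

```text
the job is handed in; nothing more can be done
None
```

I closed the gap: the module now stands on the plate, butted against the +y end of the base unit, and the job is handed in. I gripped the module across its x, slid it about 71 mm along the row, and pressed until contact stopped the arm. I then eased off, opened the gripper and backed away to 0.18 m height. The arm was done at about 11.5 s.

What the last checks showed:
- **Contact:** the arm's position did not change while the push rose from about 5 N to 9 N and fell back. The largest force component reported at the wrist was 7.2 N.
- **Gap:** I had no direct gap reading. Depth-based overall length came out at about 147 to 151 mm depending on method and camera (150 mm nominal). Flushness therefore rests on the contact force and the closed seam in the pictures.
- **In line and square:** both cameras put the module about 0.5 mm to the side of the base unit's centre line. The top camera shows it square to about 0.3°. The scene camera's edge fits are noisier, up to about 1.25° on one end edge.
- **Standing on the plate:** the module's top is level with the base unit's, both at about 71.6 mm.
- **Junction box:** it did not move, measured at about (491, -54) mm before and after.

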